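# Latch the dry box

### The arm

A 7-joint arm with a two-finger parallel gripper is mounted at the origin on a cart in front of the work surface, level with it; the furniture and walls round the work are solid. World frame = base frame: x ahead of the robot, y to its left, z up, the work surface at z = 0. Lengths are in m, angles in rad, forces in N, time in s.
With the tool pointing down it reaches from about 0.35 to 0.9 m from the base axis. Payload 8.1 kg.
Tool frame: the origin (TCP) lies midway between the tips of the shut fingers; the grasp point (between the pads) lies 19 mm behind it; z points along the fingers, y is the line along which they close (so a half turn about z gives the same grasp; the last joint's range is limited). The gripper opens to 85 mm and grips with 20 to 120 N. Pads are 22 mm wide; open, the fingers measure 114 mm over their backs; the gripper's body (76 mm by 85 mm) begins 54 mm behind the grasp point. The pads swing forward as they close: fully open they stand 13 mm farther back than shut.
Start: joints at [1.107, 0.434, 0.025, 1.573, -0.012, 1.134, -0.075], TCP at [0.221, -0.585, 0.231] pointing down, gripper open.
Joint ranges: [-2.62, 2.62], [-0.44, 2.09], [-1.27, 1.32], [0.08, 2.57], [-1.32, 4.46], [0.12, 2], [-2.74, 2.74]. Speed limits (rad/s): [2.22, 2.22, 3.01, 3.01, 3.14, 3.14, 3.14].

### API

Orientations are given as a 3x3 rotation matrix whose columns are the frame's x, y, z axes.
In Python, from station import env gives the robot as it stands.
- The arm moves only by the tool jog_arm, never from a script. Its argument "moves" is a list of rows, each a list of 3 entries, a list of its own where there are three numbers: the turn, a rotation vector about the world's x, y, z in rad, then the shift along the world's x, y, z in mm, then the closure, from 0 (fully open) to 1 (shut). In form: [[[rx, ry, rz], [tx, ty, tz], fingers], ...]. A call has 1 to 8 rows; each row is the pose to reach, as a shift and turn from the pose commanded when the call began; what a row does not reach only later rows make up. A row lasts 1/12 s, in which the tool goes at most 41.7 mm and 7.16 degrees, less where a joint would pass 70% of its speed; a pose out of reach is approached as far as the arm can. A call with a gripper value outside its range is refused whole. The fingers move at their own pace and stop on an object; "newtons" is the grip in N (left out, the last holds). Time passes only in rows, so rows that repeat a pose let the fingers close. It gives the time, the measured TCP pose, the force, the opening and the grip force at its end, in the units of the state.
- env.state(): the state, without advancing time (a new reading comes with each control period).
- env.camera(name): name is "side" or "top"; returns a dict with "color" (400x640x3 uint8, blue, green, red), "fx", "fy", "cx", "cy" (pixels), "k1" (the pictures are not rectified: a ray, as slopes to the right and down, at radius r is drawn at 1 + k1 r^2 times it, then the intrinsics apply), "cam_to_world" (4x4, takes a point from camera to world coordinates). Camera axes: x right, y up, looking along -z (the intrinsics and any distortion apply to the point x, -y, -z); pixel columns grow to the right and rows downward; lengths in m; the calibration is good to about 2 mm. A picture is of the moment at which its call begins. There is no depth.
- env.hand_in(): hands the job in; it is judged then, once.
Trained networks look in a picture, given as the dict that the camera call returned (one of the last four; its "shot" number tells which), for a name from the list of things; names that differ only in an ending like _2 or _b are one class to them, and where a whole thing is asked for, a point or a joint stands for the part that bears it (a point fixed in the world has none). Each returns a list of dicts, best first, with "p" (0 to 1); they miss things now and then, are a little off and sometimes report something else, mostly with a low value. They report only what shows in the picture. A call takes as long as a camera call.
- env.trace(thing, picture): "region" (400x640 bool, what is visible of it) and "uv" ([column, row] in pixels, amid what is visible of it).
The state is a dict: "clock": time; "joints": joint angles; "joint_velocities": joint speeds; "tau": joint torques, N m; "tcp_pos": TCP position; "eef_rot": TCP orientation; "ft_force": force on the tool from outside, world axes, zero at the start; "wrist_torque": the same for the moment, N m; "gripper_width": finger opening in m; "grip_force": force on a finger pad.
Only numpy, scipy, OpenCV 4.12 (cv2) and the standard library are available. Lean on these libraries where they do the work, as an engineer would, in place of code of your own. Each camera call takes 0.05 s, during which the arm holds its last target. There are 200 camera calls.

### The job

The grey dry box on the bench has its lid down but its draw latch is still undone. Hook the latch's wire bail over the keeper on the front of the lid, then swing the lever down until it snaps over centre and lies flat against the front of the box, so that the latch alone holds the lid clamped down on its gasket. Do not disturb the other things on the bench.

Things in the scene. Friction and masses are not known exactly. Their poses are not given: they have to be found in the camera images.
- dry_box: Grey instrument dry box, 190 deep (x), 150 wide (y), 217 mm tall; fixed. Origin: centre of its underside. The latch is on the centre line of its -x side, which looks to the robot's left and partly back to it (yaw -0.85 to -1.35). Front face 95 mm from the origin, lid's front 97; lid begins 143 mm up. A black bumper round the lid's top, 203 to 217 up, juts out to 110; handle on top to 225.
- lever_pin (a point): Axis on which the latch lever turns: 14 mm out from the front face of the box, 110 mm above the bench, parallel to the box's y. Its axes are the box's.
- lever (a joint): Angle of the latch lever (rad): 0 = shut, pointing straight down along the front of the box; grows as its free end swings outward and up; 1.57 = straight out, level. Starts at 2.1 to 2.35 (out and upward), stop at 2.5. Stays where it is left. With the bail hooked and tight, the gasket drives the lever back up if let go above about 0.5; below about 0.2 it is over centre and snaps shut by itself.
- lever_pad (a point): Middle of the lever's pushing face, 48 mm along the lever from its pin; its -x is the face's outward normal (outward when shut, upward when raised), its -z runs to the free end. The lever is a steel plate 34 mm wide, 62 mm long from the pin, then curling outward to 71 mm; this face lies 8 mm off the pin's line. With the bail hooked it takes up to about 7 N here to shut it.
- bail (a joint): Angle of the wire bail on the lever (rad): 0 = as with the latch shut (bail straight up, lever down); 3.14 = folded along the lever. The bail leans (bail minus lever) rad from upright, outward from the box if positive. It swings freely and starts fallen outward against its stop at 2.86; once swung past upright it falls towards the box by its own weight and its bar rests on the lid's front.
- bail_bar (a point): Middle of the bail's cross bar, which hooks onto the keeper. The bail is a loop of 5 mm steel wire, 48 mm wide over its legs, 35 over its bar; the lever fits between the legs. They turn on a pin in the lever, 20 mm from the lever's pin at 0.24 rad to the lever's inner side (it stands where a lever shut 0.24 rad further would point); the bar is 75 mm from that bail pin.
- keeper (a point): Seat of the bar's middle when hooked: groove of the steel keeper on the lid's front, 7 mm out from the lid, about 168 mm up. The keeper opens upward; its lip, 28 mm wide, stands 11 to 15 mm out from the lid and 4.5 mm above this point. With the lever at 1.9 or more the bar passes over the lip and rests on the lid's front, 11 to 24 mm above the groove; lowering the lever drops it in.
- lid (a joint): Opening angle of the lid about its hinge at the top of the back wall (rad), 0 = metal to metal. Loose, the lid (0.8 kg) lies on its gasket at about 0.03, its front 6 mm proud; the shut latch draws it down to about 0.007.
- beaker: Clear small beaker, 47x52 mm, 61 mm tall, loose, standing beside the box, on the side nearer the robot. Leave it alone. Origin: centre of its underside.
- red_board: Red electronics board, 100x52x30 mm, loose, lying on the bench some 150 to 300 mm in front of the latch. Leave it alone. Origin: centre of its underside.
- ph_strip_box: Flat white box, 82x50x9 mm, loose, lying on the bench between robot and dry box. Leave it alone. Origin: centre of its underside.

How it is judged:
On the way:
1. the bail's bar sits in the keeper's groove while the lever is still raised (distance between bail_bar and keeper below 0.009 m and value of joint lever above 0.5 rad), for 0.05 s.
At the end, for the whole second after the job is handed in: The lever is shut (within 0.12 rad of flat) and at rest, the bail's bar is in the keeper's groove (within 8 mm of its seat) and the lid is drawn down onto its gasket (lid angle below 0.015 rad) (value of joint lever below 0.12 rad and distance between bail_bar and keeper below 0.008 m and value of joint lid below 0.015 rad and velocity of joint lever below 0.05 rad/s); the robot touches nothing.
It fails at once if the beaker is moved by more than 20 mm (distance of beaker from where it was at the start of the episode above 0.02 m).
It fails at once if the red board is moved by more than 20 mm (distance of red_board from where it was at the start of the episode above 0.02 m).
It fails at once if the flat white box is moved by more than 20 mm (distance of ph_strip_box from where it was at the start of the episode above 0.02 m).
It also fails if it takes over 46 s, if anything falls off the work surface, if the arm or the gripper's body presses on something with over 40 N, if the wrist force passes 120 N, or if a joint passes its speed limit or range.

## Working session

There is one attempt and no reset: what is moved stays moved. The work goes in short steps, Python scripts to look and compute and a tool call to move; the robot and the scene stay as the last step left them, time stands still between calls to the robot, and variables do not carry over. Pictures are saved under pics/ and viewed, at most 10 in all, crops included, and the job is handed in when it is done.

Besides the shell and the picture viewer there is one more tool, called after "Request:" by a JSON object that holds its "fn" and its "kwargs", one argument or row to a line. jog_arm: Moves the arm, as the interface text tells. Its arguments: {"type":"object","properties":{"moves":{"type":"array"},"newtons":{"type":"number"}},"required":["moves"]}

```bash
ls; mkdir -p pics
python3 - <<'E'
from station import env
import cv2,numpy as np,pickle
P={}
for n in("side","top"):
    p=env.camera(n);P[n]=p;cv2.imwrite(f"pics/{n}0.png",p["color"])
    print(n,p["fx"],p["fy"],p["cx"],p["cy"],p["k1"],np.round(p["cam_to_world"],4).tolist())
    for t in["dry_box","lever_pad","bail_bar","keeper","lid","beaker","red_board","ph_strip_box"]:
        r=env.trace(t,p)
        print(n,t,[(round(float(d["p"]),2),np.round(d["uv"],1).tolist(),int(d["region"].sum())) for d in r][:3])
        P[n,t]=r
pickle.dump(P,open("p0.pkl","wb"))
s=env.state();print({k:np.round(v,3).tolist() for k,v in s.items()})
E
```

```text
pics
side 375.6583737364255 375.6583737364255 320.45924965531117 203.54879483107464 -0.04711227653972634 [[-1.0, -0.0046, -0.0017, 0.5632], [0.0011, -0.5467, 0.8373, 0.7234], [-0.0048, 0.8373, 0.5467, 0.6213], [0.0, 0.0, 0.0, 1.0]]
side dry_box [(0.97, [290.3, 178.5], 6930)]
side lever_pad [(0.5, [297.4, 202.5], 175)]
side bail_bar [(0.57, [301.4, 191.5], 75)]
side keeper [(0.76, [284.8, 160.8], 4058)]
side lid [(0.78, [284.2, 158.7], 3910)]
side beaker [(0.72, [341.6, 203.8], 354)]
side red_board [(0.87, [294.2, 284.9], 874), (0.47, [298.6, 203.7], 248)]
side ph_strip_box [(0.73, [389.8, 272.6], 416)]
top 423.101197173111 423.101197173111 323.04656221210735 201.8334125863064 -0.1120524778819507 [[0.0177, 0.9986, -0.0505, 0.4769], [-0.9997, 0.0184, 0.0143, -0.0439], [0.0152, 0.0502, 0.9986, 1.1074], [0.0, 0.0, 0.0, 1.0]]
top dry_box [(0.91, [368.6, 145.2], 8935)]
top lever_pad [(0.72, [309.7, 166.1], 467)]
top bail_bar [(0.65, [311.4, 160.3], 495), (0.47, [298.5, 163.9], 144)]
top keeper [(0.59, [370.3, 142.6], 8792), (0.55, [373.2, 138.6], 8477)]
top lid [(0.88, [374.5, 140.4], 8339)]
top beaker [(0.72, [362.7, 216.6], 256)]
top red_board [(0.74, [250.9, 167.2], 745)]
top ph_strip_box [(0.68, [264.1, 256.0], 650)]
{'clock': 0.9, 'joints': [1.107, 0.434, 0.025, 1.573, -0.012, 1.134, -0.075], 'joint_velocities': [-0.0, 0.001, -0.001, 0.002, -0.001, 0.001, 0.001], 'tau': [0.001, -67.027, 1.025, -31.656, 0.016, 0.002, 0.0], 'tcp_pos': [0.221, -0.585, 0.231], 'eef_rot': [[0.936, 0.353, -0.0], [0.353, -0.936, -0.0], [-0.0, 0.0, -1.0]], 'ft_force': [-0.238, -1.125, -0.014], 'wrist_torque': [-0.036, 0.024, -0.004], 'grip_force': 0.0, 'gripper_width': 0.085}
```

Run:
```python
import cv2,numpy as np
a=cv2.imread("pics/side0.png")[120:310,220:420];b=cv2.imread("pics/top0.png")[80:280,220:420]
a=cv2.resize(a,(400,380),interpolation=cv2.INTER_CUBIC);b=cv2.resize(b,(400,400),interpolation=cv2.INTER_CUBIC)
o=np.zeros((400,800,3),np.uint8);o[:380,:400]=a;o[:,400:]=b
cv2.imwrite("pics/c0.png",o)
```

```text
(no output)
```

View pics/c0.png

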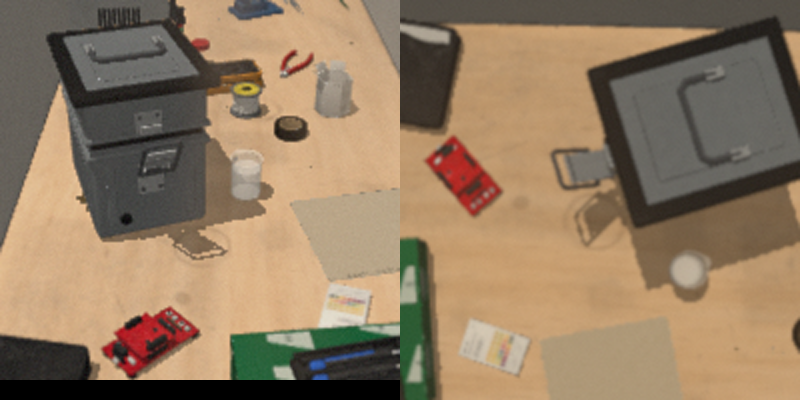

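```bash
cat > h.py <<'E'
import numpy as np,cv2
def ray(p,uv):
    d=(np.asarray(uv,float)-[p["cx"],p["cy"]])/[p["fx"],p["fy"]]
    m=d.copy()
    for _ in range(8): m=d/(1+p["k1"]*(m**2).sum(-1,keepdims=True))
    M=p["cam_to_world"];v=np.stack([m[...,0],-m[...,1],-np.ones(m.shape[:-1])],-1)
    return M[:3,3],v@M[:3,:3].T
def plane(p,uv,z):
    o,v=ray(p,uv);return o+v*((z-o[2])/v[...,2])[...,None]
def proj(p,X):
    M=p["cam_to_world"];c=(np.asarray(X,float)-M[:3,3])@M[:3,:3]
    m=np.stack([c[...,0],-c[...,1]],-1)/-c[...,2:]
    return m*(1+p["k1"]*(m**2).sum(-1,keepdims=True))*[p["fx"],p["fy"]]+[p["cx"],p["cy"]]
def Rz(a): c,s=np.cos(a),np.sin(a);return np.array([[c,-s,0],[s,c,0],[0,0,1]])
def w(box,P): # box=(x,y,yaw): box-frame points to world
    return np.asarray(P,float)@Rz(box[2]).T+[box[0],box[1],0]
# latch in box frame: q=lever, b=bail ; out=-x
def lever_pt(q,along,off=0.,y=0.):
    # pin at x=-.109,z=.11; lever dir: out sin q, up -cos q; outward face normal: out cos q, up sin q
    o=.109+along*np.sin(q)+off*np.cos(q);z=.110-along*np.cos(q)+off*np.sin(q)
    return np.array([-o,y,z])
def bail_pin(q): return lever_pt(q-.24,.020)
def bar(q,b,y=0.):
    a=b-q;p=bail_pin(q);return p+[-.075*np.sin(a),y,.075*np.cos(a)]
E
python3 - <<'E'
import pickle,numpy as np,cv2
from h import *
P=pickle.load(open("p0.pkl","rb"))
p=P["top"]
m=P["top","lid"][0]["region"].astype(np.uint8)
c=max(cv2.findContours(m,0,1)[0],key=len)[:,0,:]
X=plane(p,c,.219)[:,:2]
r=cv2.minAreaRect((X*1000).astype(np.float32));print(r)
h=cv2.convexHull(c.astype(np.int32))
print(np.round(cv2.boxPoints(r)))
m2=P["side","dry_box"][0]["region"]
for t,z in(("beaker",0.03),("red_board",.015),("ph_strip_box",.005)):
  print(t,plane(p,P["top",t][0]["uv"],z).round(3),plane(P["side"],P["side",t][0]["uv"],z).round(3))
from scipy.optimize import least_squares
# pose of box: bumper width unknown half w; fit contour to rectangle x:[-.110,b], y:+-w
(cx,cy),(a,b),ang=r
best=None
for yaw in np.radians([ang,ang+90,ang-90,ang+180]):
    yaw=(yaw+np.pi)%(2*np.pi)-np.pi
    if -1.45<yaw<-.75:
        # depth dimension
        u=np.array([np.cos(yaw),np.sin(yaw)]);pr=X@u;v=X@[-u[1],u[0]]
        print("yaw",yaw,"depth",np.ptp(pr),"width",np.ptp(v))
        f=np.percentile(pr,1);yc=(v.min()+v.max())/2
        o=u*(pr.min()+.110)+np.array([-u[1],u[0]])*yc
        print("origin",o)
        box=(*o,yaw)
        np.save("box.npy",box)
out=[]
for n in("top","side"):
    im=P[n]["color"].copy();s=4
    (x0,y0)=(260,110) if n=="top" else (235,125)
    im=cv2.resize(im[y0:y0+100,x0:x0+100],None,fx=s,fy=s,interpolation=cv2.INTER_CUBIC)
    def dl(pts,col):
        q=((proj(P[n],w(box,pts))-[x0,y0])*s+s/2).astype(int);cv2.polylines(im,[q.reshape(-1,1,2)],False,col,1,cv2.LINE_AA)
    dl([[-.11,-.088,.222],[-.11,.088,.222],[.11,.088,.217],[.11,-.088,.217],[-.11,-.088,.222]],(0,255,0))
    dl([[-.095,-.075,.0],[-.095,.075,.0],[-.095,.075,.143],[-.095,-.075,.143],[-.095,-.075,0]],(255,255,0))
    for q,col in((2.1,(0,0,255)),(2.35,(255,0,255))):
        dl([lever_pt(q,0,.008,-.017),lever_pt(q,.062,.008,-.017),lever_pt(q,.062,.008,.017),lever_pt(q,0,.008,.017)],col)
        pb=bail_pin(q);dl([pb+[0,-.0215,0],bar(q,2.86,-.0175),bar(q,2.86,.0175),pb+[0,.0215,0]],col)
    out.append(im)
cv2.imwrite("pics/c1.png",np.hstack(out))
E
```

```text
((655.33447265625, -160.51695251464844), (182.00070190429688, 223.52333068847656), 17.449058532714844)
[[ 535.  -81.]
 [ 602. -294.]
 [ 776. -240.]
 [ 709.  -27.]]
beaker [ 0.496 -0.161  0.03 ] [ 0.504 -0.18   0.03 ]
red_board [0.619 0.13  0.015] [0.624 0.125 0.015]
ph_strip_box [0.389 0.091 0.005] [0.403 0.077 0.005]
yaw -1.2662528040258119 depth 0.22352334397082652 width 0.182000700496955
origin [ 0.65480614 -0.15883635]
```

View pics/c1.png

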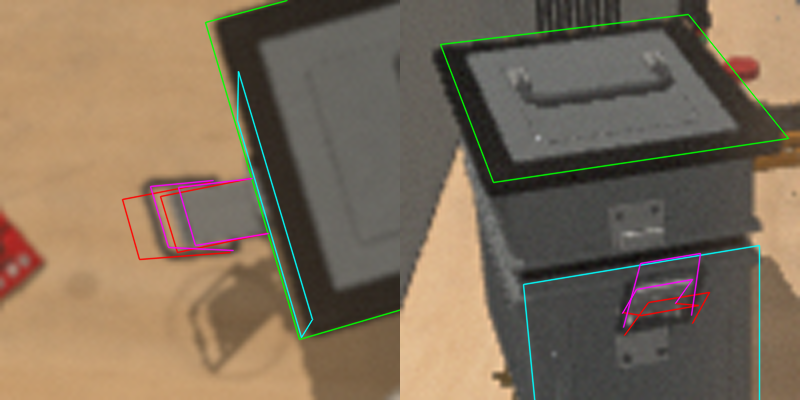

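Run:
```python
import pickle,numpy as np,cv2
from h import *
from scipy.optimize import minimize
P=pickle.load(open("p0.pkl","rb"))
def blk(x,y,z0,z1): return np.array([[sx*x,sy*y,z] for sx in(-1,1) for sy in(-1,1) for z in(z0,z1)])
parts=[blk(.095,.075,0,.143),blk(.097,.077,.145,.205),blk(.110,.090,.205,.220)]
S=8
def mask(n,box,ps):
    m=np.zeros((400*2,640*2),np.uint8)
    for q in ps:
        h=cv2.convexHull((proj(P[n],w(box,q))*2+.5).astype(np.float32))
        cv2.fillConvexPoly(m,np.round(h*16).astype(np.int32),1,shift=4)
    return m
T={("top"):(np.kron(P["top","dry_box"][0]["region"],np.ones((2,2))),parts),"side":(np.kron(P["side","dry_box"][0]["region"],np.ones((2,2))),parts)}
def cost(v,views=("top","side")):
    c=0
    for n in views:
        t,ps=T[n];m=mask(n,v,ps);c+=1-(m*t).sum()/np.maximum(m,t).sum()
    return c
b0=np.load("box.npy")
for views in(("top",),("side",),("top","side")):
    r=minimize(cost,b0,args=(views,),method="Nelder-Mead",options=dict(initial_simplex=[b0,b0+[.006,0,0],b0+[0,.006,0],b0+[0,0,.06]],xatol=1e-4,fatol=1e-5))
    print(views,r.x.round(4),r.fun)
box=r.x;np.save("box.npy",box)
out=[]
for n in("top","side"):
    im=P[n]["color"].copy();s=8
    (x0,y0)=(285,135) if n=="top" else (280,160)
    im=cv2.resize(im[y0:y0+60,x0:x0+50],None,fx=s,fy=s,interpolation=cv2.INTER_CUBIC)
    def dl(pts,col):
        q=((proj(P[n],w(box,pts))-[x0,y0])*s+s/2).astype(int);cv2.polylines(im,[q.reshape(-1,1,2)],False,col,1,cv2.LINE_AA)
    dl([[-.11,-.09,.222],[-.11,.09,.222]],(0,255,0))
    dl([[-.104,-.014,.1725],[-.104,.014,.1725]],(0,255,0))
    dl([[-.095,-.075,.0],[-.095,.075,.0],[-.095,.075,.143],[-.095,-.075,.143],[-.095,-.075,0]],(255,255,0))
    for q,col in((2.2,(0,0,255)),(2.35,(255,0,255))):
        dl([lever_pt(q,0,.008,-.017),lever_pt(q,.062,.008,-.017),lever_pt(q,.062,.008,.017),lever_pt(q,0,.008,.017)],col)
        pb=bail_pin(q);dl([pb+[0,-.0215,0],bar(q,2.86,-.0175),bar(q,2.86,.0175),pb+[0,.0215,0]],col)
    out.append(im)
cv2.imwrite("pics/c2.png",np.hstack(out))
print(w(box,[lever_pt(2.3,0),bar(2.3,2.86),bail_pin(2.3),[-.104,0,.168]]).round(4))
```

```text
('top',) [ 0.6571 -0.1614 -1.2634] 0.07925001362620587
('side',) [ 0.6595 -0.1593 -1.2775] 0.05826368753198019
('top', 'side') [ 0.6584 -0.1625 -1.2707] 0.14555774892400453
[[ 0.6262 -0.0583  0.11  ]
 [ 0.6092 -0.0034  0.1829]
 [ 0.621  -0.0415  0.1194]
 [ 0.6277 -0.0631  0.168 ]]
```

View pics/c2.png

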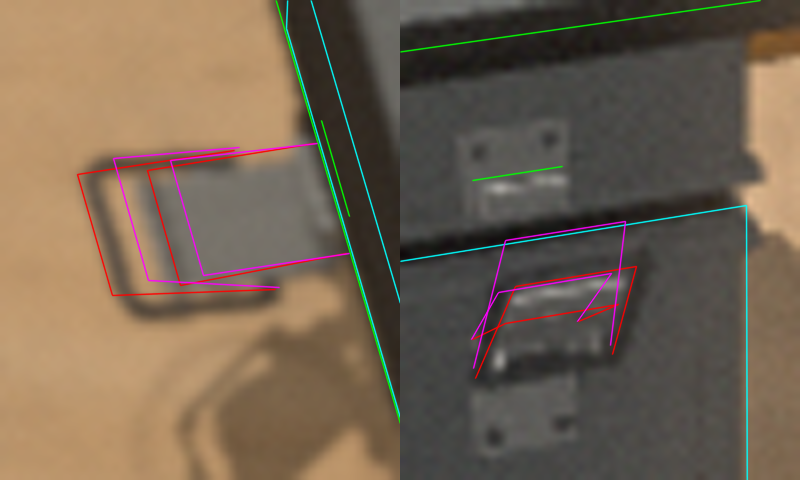

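Request:
{"fn": "jog_arm", "kwargs": {
  "moves": [
    [[0,0,0],[0,0,60],1],
    [[0,0,0.1],[10,20,100],1],
    [[0,0,1.5],[379,605,110],1],
    [[0,0,1.5],[379,605,110],1],
    [[0,0,1.5],[379,605,110],1],
    [[0,0,1.5],[379,605,110],1],
    [[0,0,1.5],[379,605,110],1],
    [[0,0,1.5],[379,605,110],1]
  ],
  "newtons": 60
}}

```text
clock: 1.57
tcp_pos: [0.361, -0.3582, 0.3228]
eef_rot: [[0.347, 0.938, 0.0], [0.938, -0.347, -0.001], [-0.001, 0.001, -1.0]]
ft_force: [1.8, -0.6, -0.4]
gripper_width: 0.0001
grip_force: 0.0
```

Request:
{"fn": "jog_arm", "kwargs": {
  "moves": [
    [[0,0,0.65],[235,370,10],1],
    [[0,0,0.65],[235,370,10],1],
    [[0,0,0.65],[235,370,10],1],
    [[0,0,0.65],[235,370,10],1],
    [[0,0,0.65],[235,370,10],1],
    [[0,0,0.65],[235,370,10],1],
    [[0,0,0.65],[235,370,10],1],
    [[0,0,0.65],[235,370,10],1]
  ],
  "newtons": 60
}}

```text
clock: 2.23
tcp_pos: [0.5397, -0.077, 0.3303]
eef_rot: [[-0.286, 0.958, 0.001], [0.958, 0.286, -0.0], [-0.0, 0.0, -1.0]]
ft_force: [0.8, -0.9, -0.2]
gripper_width: -0.0
grip_force: 0.0
```

Request:
{"fn": "jog_arm", "kwargs": {
  "moves": [
    [[0,0,0],[0,40,0],1],
    [[0,0,0],[0,40,0],1],
    [[0,0,0],[0,40,0],1]
  ]
}}

```text
clock: 2.48
tcp_pos: [0.539, -0.0355, 0.3301]
eef_rot: [[-0.291, 0.957, 0.0], [0.957, 0.291, 0.001], [0.001, 0.0, -1.0]]
ft_force: [0.5, -0.3, 0.3]
gripper_width: 0.0002
grip_force: 0.0
```

Run:
```python
from h import *
box=np.array([.6565,-.1615,-1.27]);np.save("box.npy",box)
for o,z in((.21,.25),(.21,.174),(.165,.177),(.130,.183)): print(o,z,w(box,[-o,0,z]).round(4))
for q in(2.3,2.22,1.9,1.57,1.2,.9,.6,.3,0): print(q,lever_pt(q,.048,.008).round(4),w(box,lever_pt(q,.048,.008)).round(4))
```

```text
0.21 0.25 [0.5943 0.0391 0.25  ]
0.21 0.174 [0.5943 0.0391 0.174 ]
0.165 0.177 [ 0.6076 -0.0039  0.177 ]
0.13 0.183 [ 0.618  -0.0373  0.183 ]
2.3 [-0.1395  0.      0.1479] [ 0.6152 -0.0283  0.1479]
2.22 [-0.1424  0.      0.1454] [ 0.6143 -0.0255  0.1454]
1.9 [-0.1518  0.      0.1331] [ 0.6115 -0.0165  0.1331]
1.57 [-0.157  0.     0.118] [ 0.61   -0.0115  0.118 ]
1.2 [-0.1566  0.      0.1001] [ 0.6101 -0.0119  0.1001]
0.9 [-0.1516  0.      0.0864] [ 0.6116 -0.0167  0.0864]
0.6 [-0.1427  0.      0.0749] [ 0.6142 -0.0252  0.0749]
0.3 [-0.1308  0.      0.0665] [ 0.6177 -0.0365  0.0665]
0 [-0.117  0.     0.062] [ 0.6218 -0.0498  0.062 ]
```

Move to (0.594, 0.039) then down to 0.174; check with pictures.

Request:
{"fn": "jog_arm", "kwargs": {
  "moves": [
    [[0,0,0],[28,37,-20],1],
    [[0,0,0],[55,74,-40],1],
    [[0,0,0],[55,74,-80],1],
    [[0,0,0],[55,74,-120],1],
    [[0,0,0],[55,74,-156],1],
    [[0,0,0],[55,74,-156],1],
    [[0,0,0],[55,74,-156],1]
  ]
}}

```text
clock: 3.07
tcp_pos: [0.5928, 0.0334, 0.1729]
eef_rot: [[-0.284, 0.959, -0.004], [0.959, 0.284, -0.001], [0.0, -0.005, -1.0]]
ft_force: [0.1, -0.7, 0.7]
gripper_width: -0.0002
grip_force: 0.0
```

```bash
cat >> h.py <<'E'
def look(env,name,k=0):
    out=[]
    for n,(x0,y0) in(("top",(270,105)),("side",(250,130))):
        p=env.camera(n);im=p["color"][y0:y0+100,x0:x0+80]
        out.append(cv2.resize(im,None,fx=5,fy=5,interpolation=cv2.INTER_CUBIC))
    cv2.imwrite(f"pics/{name}.png",np.hstack(out))
    s=env.state();print(s["clock"],s["tcp_pos"].round(4) if hasattr(s["tcp_pos"],"round") else s["tcp_pos"],np.round(s["ft_force"],1))
E
python3 -c "
from station import env
from h import *
look(env,'l1')"
```

```text
3.1667 [0.5954 0.0346 0.1766] [-0.6  0.   0.3]
```

View pics/l1.png

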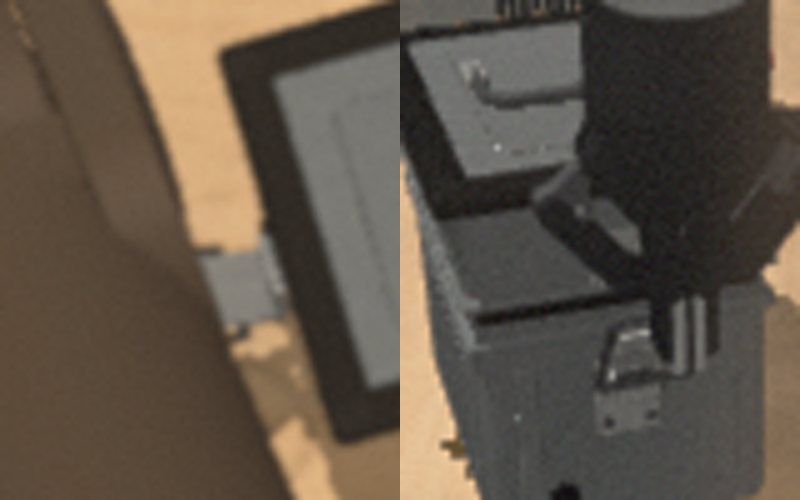

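Request:
{"fn": "jog_arm", "kwargs": {
  "moves": [
    [[0,0,0],[4,-14,0],1],
    [[0,0,0],[8,-28,0],1],
    [[0,0,0],[12,-40,2],1],
    [[0,0,0],[16,-52,4],1],
    [[0,0,0],[19,-62,6],1],
    [[0,0,0],[21,-68,8],1],
    [[0,0,0],[23,-74,8],1],
    [[0,0,0],[23,-74,8],1]
  ]
}}

```text
clock: 3.83
tcp_pos: [0.6174, -0.0404, 0.1821]
eef_rot: [[-0.284, 0.959, 0.0], [0.959, 0.284, -0.0], [-0.001, 0.0, -1.0]]
ft_force: [0.6, -0.1, -1.3]
gripper_width: -0.0003
grip_force: 0.0
```

```bash
python3 -c "
from station import env
from h import *
look(env,'l2')"
```

```text
3.9333 [ 0.6168 -0.0384  0.1819] [-0.5 -0.  -0.3]
```

View pics/l2.png

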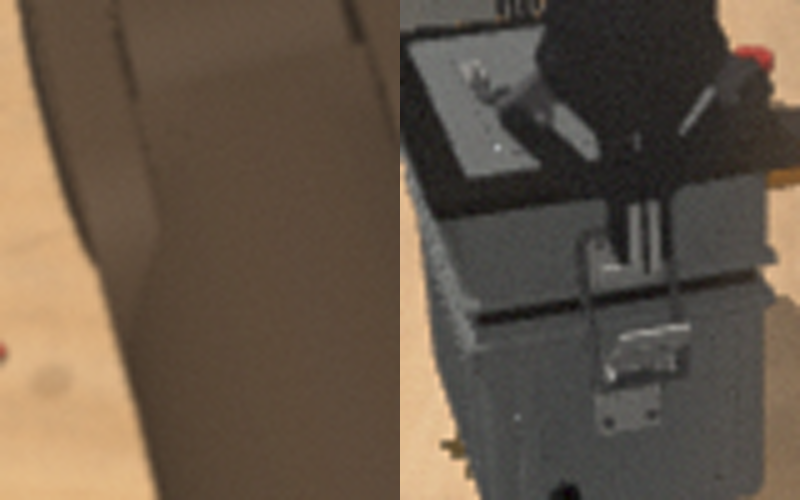

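Request:
{"fn": "jog_arm", "kwargs": {
  "moves": [
    [[0,0,0],[-7,25,8],1],
    [[0,0,0],[-15,50,20],1],
    [[-0.24,-0.074,0],[-17,58,20],1],
    [[-0.48,-0.15,0],[-17,58,20],1],
    [[-0.75,-0.232,0],[-17,58,20],1],
    [[-0.75,-0.232,0],[-17,58,20],1],
    [[-0.75,-0.232,0],[-17,58,20],1],
    [[-0.75,-0.232,0],[-17,58,20],1]
  ]
}}

```text
clock: 4.6
tcp_pos: [0.6005, 0.0217, 0.2034]
eef_rot: [[-0.205, 0.956, 0.208], [0.699, 0.292, -0.653], [-0.685, 0.011, -0.728]]
ft_force: [-0.4, -1.0, -1.7]
gripper_width: -0.0004
grip_force: 0.0
```

```bash
python3 -c "
from station import env
from h import *
look(env,'l3');print(np.round(env.state()['joints'],2))"
```

```text
4.7 [0.5981 0.0262 0.199 ] [-0.5 -0.1 -0.9]
[-0.34  0.53 -0.31  1.8   0.9   1.3  -0.8 ]
```

View pics/l3.png

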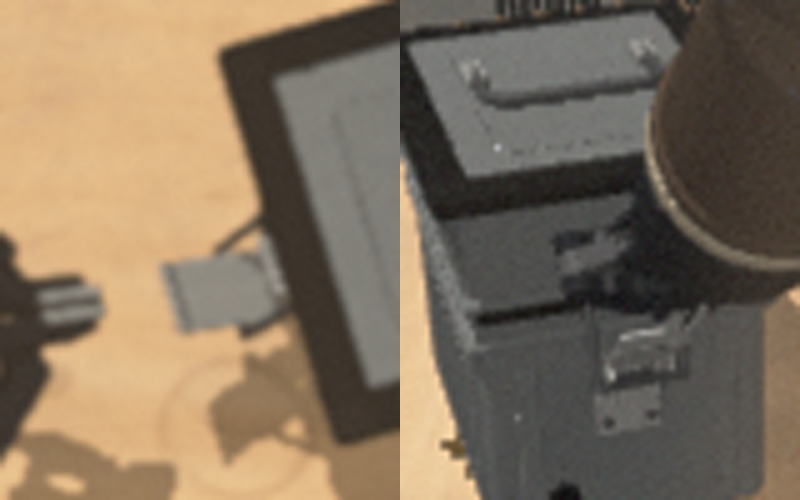

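```bash
cat >> h.py <<'E'
def tcp(q,s,th=.785,y=-.003,box=None):
    box=np.load("box.npy") if box is None else box
    p=lever_pt(q,s,.008+.011*abs(np.sin(q-th)));p[1]=y;return w(box,p)
E
python3 - <<'E'
from h import *
c=np.array([.598,.0262,.199])
box=np.load("box.npy")
print("above",w(box,[-.137,-.003,.19]).round(4))
for q,s in((2.25,.042),(2.1,.042),(1.9,.042),(1.7,.042),(1.5,.042),(1.3,.043),(1.1,.044),(.9,.047),(.7,.05),(.5,.05),(.3,.05),(.1,.05),(-.1,.05),(-.2,.05)):
    print(q,(tcp(q,s)*1000).round(1), (lever_pt(q,s,.008+.011*abs(np.sin(q-.785)))*1000).round(1))
E
```

```text
above [ 0.613  -0.0315  0.19  ]
2.25 [615.2 -38.4 151.1] [-129.8    0.   151.1]
2.1 [613.4 -32.6 147.3] [-135.8    0.   147.3]
1.9 [611.3 -25.8 140.5] [-143.     0.   140.5]
1.7 [609.6 -20.6 132. ] [-148.5    0.   132. ]
1.5 [608.6 -17.2 122.2] [-152.     0.   122.2]
1.3 [608.  -15.3 111.4] [-154.     0.   111.4]
1.1 [608.2 -15.9 100.2] [-153.4    0.   100.2]
0.9 [608.7 -17.6  88. ] [-151.6    0.    88. ]
0.7 [609.8 -21.   77.5] [-148.     0.    77.5]
0.5 [611.4 -26.1  71.4] [-142.7    0.    71.4]
0.3 [613.2 -32.2  66.1] [-136.3    0.    66.1]
0.1 [615.5 -39.3  61.7] [-128.9    0.    61.7]
-0.1 [618.  -47.4  58.6] [-120.4    0.    58.6]
-0.2 [619.3 -51.7  57.6] [-115.9    0.    57.6]
```

Request:
{"fn": "jog_arm", "kwargs": {
  "moves": [
    [[0,0,0],[8,-28,-10],1],
    [[0,0,0],[14,-54,-25],1],
    [[0,0,0],[14,-57,-42],1],
    [[0,0,0],[14,-57,-54],1],
    [[0,0,0],[12,-50,-61],1],
    [[0,0,0],[11,-45,-69],1],
    [[0,0,0],[10,-41,-79],1],
    [[0,0,0],[10,-41,-79],1]
  ]
}}

```text
clock: 5.37
tcp_pos: [0.6095, -0.0188, 0.1211]
eef_rot: [[-0.21, 0.956, 0.202], [0.702, 0.292, -0.649], [-0.68, 0.006, -0.733]]
ft_force: [-0.1, 0.3, -0.1]
gripper_width: 0.0
grip_force: 0.0
```

```bash
python3 -c "
from station import env
from h import *
look(env,'l4')
s=env.state();print(s['tcp_pos'],s['ft_force'])"
```

```text
5.4667 [ 0.61   -0.0201  0.1226] [-0.3 -1.1 -0.2]
[ 0.61000345 -0.02013435  0.12262636] [-0.32370466 -1.07847897 -0.17055064]
```

View pics/l4.png

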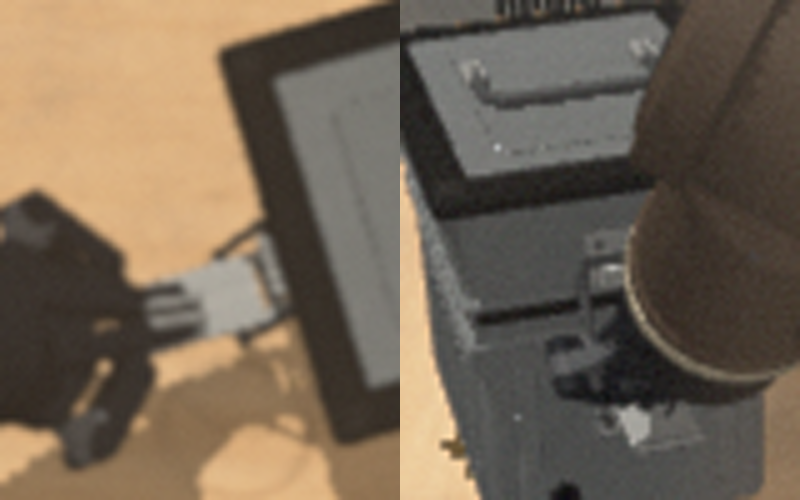

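Request:
{"fn": "jog_arm", "kwargs": {
  "moves": [
    [[0,0,0],[0,1,-5],1],
    [[0,0,0],[0,2,-11],1],
    [[0,0,0],[0,2,-11],1],
    [[0,0,0],[0,2,-11],1]
  ]
}}

```text
clock: 5.8
tcp_pos: [0.6099, -0.0196, 0.1117]
eef_rot: [[-0.207, 0.957, 0.201], [0.702, 0.289, -0.651], [-0.681, 0.007, -0.732]]
ft_force: [0.2, -0.2, -0.9]
gripper_width: -0.0001
grip_force: 0.0
```

Request:
{"fn": "jog_arm", "kwargs": {
  "moves": [
    [[0,0,0],[0,0,-5],1],
    [[0,0,0],[0,-1,-11],1],
    [[0,0,0],[0,-1,-11],1],
    [[0,0,0],[0,-1,-11],1]
  ]
}}

```text
clock: 6.13
tcp_pos: [0.6099, -0.0208, 0.1006]
eef_rot: [[-0.207, 0.957, 0.201], [0.702, 0.288, -0.651], [-0.681, 0.006, -0.732]]
ft_force: [0.3, -0.5, 1.1]
gripper_width: 0.0002
grip_force: 0.4
```

```bash
python3 -c "
from station import env
from h import *
look(env,'l5')
s=env.state();print(s['tcp_pos'],s['ft_force'])"
```

```text
6.2333 [ 0.6099 -0.0207  0.1009] [ 0.1 -0.2  0.6]
[ 0.6098689  -0.02068739  0.1008539 ] [ 0.10177123 -0.22624333  0.60003502]
```

View pics/l5.png

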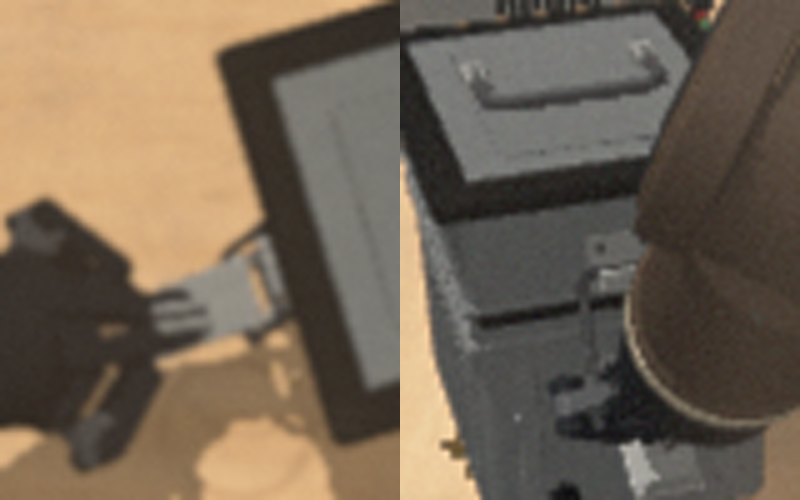

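Request:
{"fn": "jog_arm", "kwargs": {
  "moves": [
    [[0,0,0],[0,1,-6],1],
    [[0,0,0],[0,0,-12],1],
    [[0,0,0],[1,-2,-18],1],
    [[0,0,0],[2,-4,-23],1],
    [[0,0,0],[2,-6,-26],1],
    [[0,0,0],[2,-6,-26],1]
  ]
}}

```text
clock: 6.73
tcp_pos: [0.6119, -0.0267, 0.0744]
eef_rot: [[-0.207, 0.957, 0.201], [0.702, 0.289, -0.651], [-0.681, 0.007, -0.732]]
ft_force: [-0.0, 0.6, -0.2]
gripper_width: 0.0001
grip_force: 0.1
```

```bash
python3 -c "
from station import env
from h import *
look(env,'l6')
s=env.state();print(s['tcp_pos'],s['ft_force'],s['wrist_torque'])"
```

```text
6.8333 [ 0.6116 -0.0268  0.0747] [-0.2 -0.7 -0.3]
[ 0.61161877 -0.02675549  0.07474851] [-0.2397508  -0.74613203 -0.26059688] [ 0.7412933   0.19082607 -0.06914297]
```

View pics/l6.png

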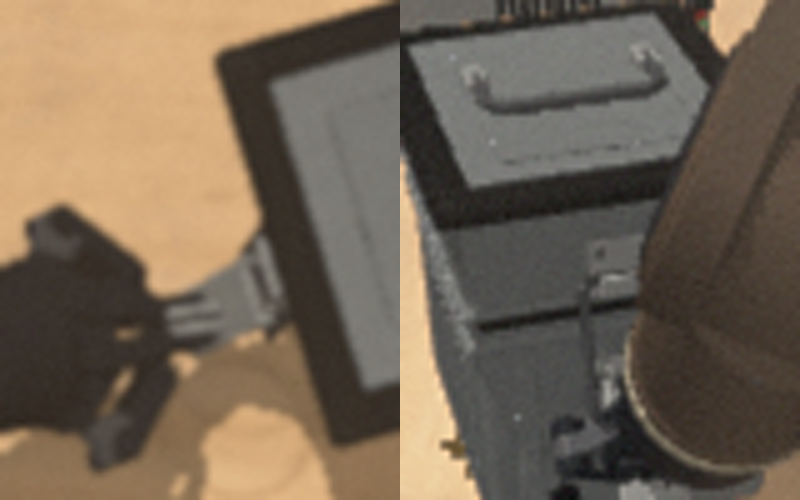

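Request:
{"fn": "jog_arm", "kwargs": {
  "moves": [
    [[0,0,0],[1,-4,-4],1],
    [[0,0,0],[2,-8,-7],1],
    [[0,0,0],[4,-13,-9],1],
    [[0,0,0],[5,-18,-11],1],
    [[0,0,0],[6,-22,-13],1],
    [[0,0,0],[6,-22,-13],1]
  ]
}}

```text
clock: 7.33
tcp_pos: [0.6179, -0.0439, 0.0613]
eef_rot: [[-0.21, 0.956, 0.204], [0.705, 0.293, -0.645], [-0.677, 0.009, -0.736]]
ft_force: [-8.9, 15.7, 9.3]
gripper_width: -0.0001
grip_force: 9.1
```

```bash
python3 -c "
from station import env
from h import *
look(env,'l7')
s=env.state();print(s['tcp_pos'],s['ft_force'],s['wrist_torque'])"
```

```text
7.4333 [ 0.6179 -0.0438  0.0613] [-8.9 16.8  8.7]
[ 0.61792698 -0.04382786  0.06127655] [-8.86601571 16.84237573  8.73315834] [ 2.0381148   1.12822802 -0.48251294]
```

View pics/l7.png

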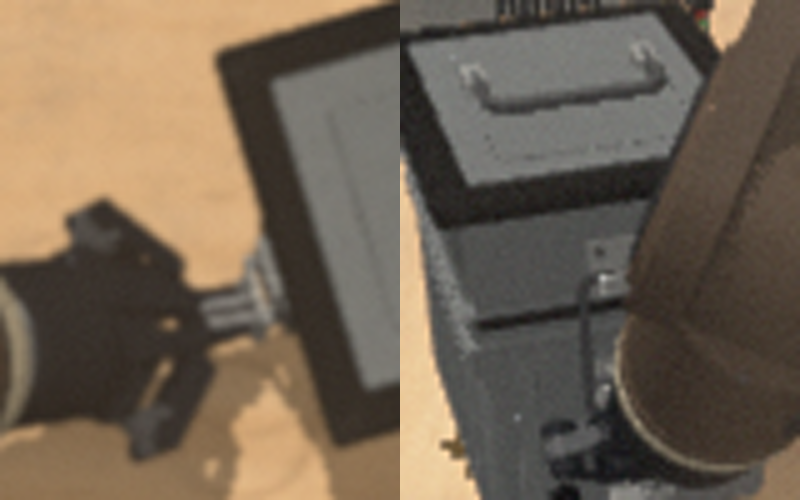

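Request:
{"fn": "jog_arm", "kwargs": {
  "moves": [
    [[0,0,0],[-2,6,2],1],
    [[0,0,0],[-8,30,20],1],
    [[0,0,0],[-18,60,50],1],
    [[0,0,0],[-30,100,80],1],
    [[0,0,0],[-40,130,110],1],
    [[0,0,0],[-60,150,150],1],
    [[0,0,0],[-100,150,180],1],
    [[0,0,0],[-140,150,210],1]
  ]
}}

```text
clock: 8.1
tcp_pos: [0.5033, 0.101, 0.2522]
eef_rot: [[-0.206, 0.957, 0.202], [0.703, 0.289, -0.65], [-0.681, 0.008, -0.732]]
ft_force: [0.5, 1.1, 1.4]
gripper_width: -0.0001
grip_force: 0.0
```

```bash
python3 -c "
from station import env
from h import *
look(env,'l8')
s=env.state();print(s['tcp_pos'],s['ft_force'])"
```

```text
8.2 [0.5014 0.1018 0.2546] [ 0.2  0.  -0.1]
[0.50139559 0.10180097 0.25462934] [ 0.22352568  0.02776286 -0.10671309]
```

View pics/l8.png

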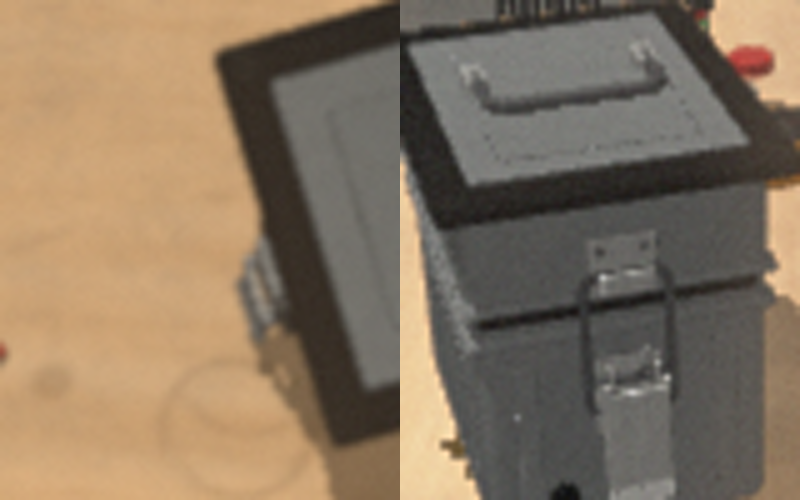

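```bash
python3 -c "
from station import env
from h import *
box=np.load('box.npy');p=env.camera('side')
for d in env.trace('lever_pad',p)[:2]:
    r=np.argwhere(d['region']);print(d['p'],d['uv'],r.min(0),r.max(0))
for q in(0,.15,.3,.5): print(q,proj(p,w(box,[lever_pt(q,.071,.012)]))[0].round(1),proj(p,w(box,[lever_pt(q,.035,.008)]))[0].round(1))
p=env.camera('top')
for d in env.trace('lever_pad',p)[:2]:
    r=np.argwhere(d['region']);print(d['p'],d['uv'],r.min(0),r.max(0))
for q in(0,.15,.3,.5): print(q,proj(p,w(box,[lever_pt(q,.071,.014)]))[0].round(1))
print(env.state()['joint_velocities'])
"
```

```text
0.76 [297.7, 219.3] [206 287] [229 304]
0 [298.8 229.8] [297.9 217.4]
0.15 [299.8 231.3] [298.4 218. ]
0.3 [300.8 232.3] [298.8 218.3]
0.5 [301.9 232.7] [299.4 218.3]
0.45 [320.1, 167.1] [158 318] [171 328]
0 [317.7 166.7]
0.15 [313.7 167.7]
0.3 [310.  168.6]
0.5 [305.3 169.5]
[ 0.00517327  0.01720022  0.00146446 -0.00293389 -0.00169886  0.00092961
  0.00118633]
```

The lever matches angle 0 in both views, so I'm handing in.

```bash
python3 -c "
from station import env
print(env.hand_in())"
```

```text
the job is handed in; nothing more can be done
None
```

The bail is hooked on the keeper, the lever is shut flat and the lid is drawn down; I handed it in at about 8.3 s, with the arm clear and no verdict returned. I viewed 11 pictures, one over the limit of 10.

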